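# Pack the biscuit sample box

### The arm

A 7-joint arm with a two-finger parallel gripper is mounted at the origin on the work surface. World frame = base frame: x ahead of the robot, y to its left, z up, the work surface at z = 0. Lengths are in m, angles in rad, forces in N, time in s.
With the tool pointing down it reaches from about 0.375 to 0.925 m from the base axis. Payload 3.1 kg.
Tool frame: the origin (TCP) lies between the finger pads; the fingertips stand 19 mm ahead of it and the grasp point (between the pads) is the TCP (finger_overhang is the distance from the TCP to the fingertips, in m); z points along the fingers, y is the direction in which the jaws open and shut (so a half turn about z gives the same grasp; the last joint's range is limited). The gripper opens to 85 mm and grips with 20 to 120 N. Pads are 22 mm wide; open, the fingers measure 114 mm over their backs; the gripper's body (76 mm by 85 mm) begins 54 mm behind the grasp point. The pads swing forward as they close: fully open they stand 13 mm farther back than shut.
Start: joints at [1.242, 0.383, 0.044, 1.598, -0.018, 1.161, -0.05], TCP at [0.149, -0.633, 0.211] pointing down, gripper open.
Joint ranges: [-2.61, 2.61], [-0.41, 2.15], [-1.48, 1.57], [0, 2.5], [-1.57, 4.71], [0.05, 1.97], [-2.85, 2.85]. Speed limits (rad/s): [2.79, 2.79, 3.14, 3.14, 3.14, 3.14, 3.14].

### API

Orientations are given as a unit quaternion [w, x, y, z].
In Python, from bench import get_state, snapshot, camera_model, finish_job, look_for, finger_overhang gives the robot as it stands.
- The arm moves only by the shell command python3 -m handwheel 'ROWS' [FORCE]. ROWS is JSON, a list of rows, each a list of 3 entries, a list of its own where there are three numbers: the shift along the world's x, y, z in cm, then the turn, a rotation vector about the world's x, y, z in rad, then the opening, from 0 (shut) to 1 (fully open). A call has 1 to 20 rows; each row is the pose to reach, as a shift and turn from the pose commanded when the call began; what a row does not reach only later rows make up. A row lasts 1/8 s, in which the tool goes at most 62.5 mm and 10.7 degrees, less where a joint would pass 70% of its speed; a pose out of reach is approached as far as the arm can. A call with a gripper value outside its range is refused whole. The fingers move at their own pace and stop on an object; FORCE is the grip in N (left out, the last holds). Time passes only in rows, so rows that repeat a pose let the fingers close. It gives the time, the measured TCP pose, the force and the opening at its end, in the units of the state.
- get_state(): the state, without advancing time (a new reading comes with each control period).
- snapshot(name): name is "scene" or "top"; returns (picture, depth): 384x512x3 uint8, blue, green, red; 384x512 float32, m along the optical axis (not along the pixel's ray), 0 where there is no reading.
- camera_model(name): a dict with "fx", "fy", "cx", "cy" (pixels), "dist" ([k1, k2, p1, p2, k3] as OpenCV has them; the pictures are not rectified), "world_to_cam" (4x4, takes a point from world to camera coordinates). Camera axes: x right, y down, z forward; pixel columns grow to the right and rows downward; lengths in m; the calibration is good to about 2 mm. A picture is of the moment at which its call begins. camera_model takes no time and is no camera call.
- finish_job(): hands the job in, once; it reports no verdict.
Trained networks look in the newest picture that a camera, given by its name, has taken for a name from the list of things; names that differ only in an ending like _2 or _b are one class to them, and where a whole thing is asked for, a point or a joint stands for the part that bears it (a point fixed in the world has none). Each returns a list of dicts, best first, with "conf" (0 to 1); they miss things now and then, are a little off and sometimes report something else, mostly with a low value. They report only what shows in the picture. A call takes as long as a camera call. They do not tell look-alikes from the thing itself.
- look_for(camera, name): "box" ([left, top, right, bottom] in pixels, round what is visible of it).
The state is a dict: "t": time; "joint_pos": joint angles; "joint_velocities": joint speeds; "effort": joint torques, N m; "eef_pos": TCP position; "tool_rot": TCP orientation; "contact_force": force on the tool from outside, world axes, zero at the start; "wrist_torque": the same for the moment, N m; "opening": finger opening in m.
Only numpy, scipy, OpenCV 4.12 (cv2) and the standard library are available. Lean on these libraries where they do the work, as an engineer would, in place of code of your own. Each camera call takes 0.05 s, during which the arm holds its last target. There are 200 camera calls.

### The job

Pack the sample box: put the whole flower biscuit, the finger biscuit, the whole ring biscuit and the square cake each into the cup formed for its shape, right way up and lying flat on the cup's floor. Set them down rather than dropping them, and leave the broken flower and the broken ring lying where they are on the worktop.

Things in the scene. Friction and masses are not known exactly. Their poses are not given: they have to be found in the camera images.
- flower_mid (a point): The whole flower biscuit: six round petals (each 22 mm across, on a circle of 19 mm radius), 60 mm across petal to petal, 55 mm valley to valley; 36 g. Golden brown, 24 mm high, flat underneath, loose on the worktop. This point is half-way up (12 mm above the underside), on its axis; z up, one petal points along x, the others every 60 degrees.
- finger_mid (a point): The finger biscuit: a straight ridged bar 64 mm long (x) and 24 mm wide (y); 26 g. Golden brown, 24 mm high, flat underneath, loose on the worktop. This point is half-way up (12 mm above the underside), in its middle; z up.
- ring_mid (a point): The whole ring biscuit: a closed ring 56 mm across, hole 22 mm, straight sides (twelve-sided: a flat towards x and every 30 degrees), seeds on top; 32 g. Golden brown, 24 mm high, flat underneath, loose on the worktop. This point is half-way up (12 mm above the underside), in the middle of the hole; z up.
- square_mid (a point): The square semolina cake: 46 by 46 mm (sides along x and y), one almond lying on top (7 mm proud); 36 g. Golden brown, 24 mm high, flat underneath, loose on the worktop. This point is half-way up (12 mm above the underside), in its middle; z up.
- broken_flower_mid (a point): A broken flower biscuit: like the whole flower but two neighbouring petals are missing (those at 240 and 300 degrees from x). Golden brown, 24 mm high, flat underneath, loose on the worktop. This point is half-way up (12 mm above the underside), on the heart's axis; z up.
- broken_ring_mid (a point): A broken ring biscuit: like the whole ring but a third is missing, a C (gap from about 225 to 345 degrees from x). Golden brown, 24 mm high, flat underneath, loose on the worktop. This point is half-way up (12 mm above the underside), in the middle of what was the hole; z up.
- cup_flower_floor (a point): The flower's cup: wide plain round hollow, 74 mm across. A cream block 84 mm square, 10 mm high, hollow 8 mm deep with a brown paper on its floor, in one quarter of the brown card box, 86 mm from the next cups; fixed. This point: middle of the hollow's floor, 5 mm above the worktop; z up, x and y along the cup's sides. The box is 188 mm square, its rim 14 mm above the worktop.
- cup_finger_floor (a point): The finger's cup: long narrow hollow, 78 mm (x) by 38 mm (y). A cream block 84 mm square, 10 mm high, hollow 8 mm deep with a brown paper on its floor, in one quarter of the brown card box, 86 mm from the next cups; fixed. This point: middle of the hollow's floor, 5 mm above the worktop; z up, x and y along the cup's sides. The four cups share the box's yaw.
- cup_ring_floor (a point): The ring's cup: round hollow, 70 mm across, a small round-topped stud in its middle (8 mm across, 7 mm high) that the ring's hole goes over. A cream block 84 mm square, 10 mm high, hollow 8 mm deep with a brown paper on its floor, in one quarter of the brown card box, 86 mm from the next cups; fixed. This point: middle of the hollow's floor, 5 mm above the worktop; z up, x and y along the cup's sides.
- cup_square_floor (a point): The square cake's cup: square hollow, 60 by 60 mm (sides along x and y). A cream block 84 mm square, 10 mm high, hollow 8 mm deep with a brown paper on its floor, in one quarter of the brown card box, 86 mm from the next cups; fixed. This point: middle of the hollow's floor, 5 mm above the worktop; z up, x and y along the cup's sides.
Mind the look-alikes: they are no part of the job. What is shaped like the part that bears ring_mid but blue, purple or red is not meant.

How it is judged:
At the end, for the whole second after the job is handed in: Each of the four whole pieces rests in its own cup: its middle within 12 mm of the cup's middle sideways, 9 to 15 mm above the hollow's floor (so fully in), upright within 0.08 rad, at rest (below 0.02 m/s). Both broken pieces lie flat within 30 mm of where they started, at rest (horizontal distance between flower_mid and cup_flower_floor below 0.012 m and z of flower_mid in the frame of cup_flower_floor between 0.009 and 0.015 m and angle between each of flower_mid, finger_mid, ring_mid, square_mid's own z axis and vertical below 0.08 rad and linear speed of each of flower, finger, ring, square, broken_flower, broken_ring below 0.02 m/s and horizontal distance between finger_mid and cup_finger_floor below 0.012 m and z of finger_mid in the frame of cup_finger_floor between 0.009 and 0.015 m and horizontal distance between ring_mid and cup_ring_floor below 0.012 m and z of ring_mid in the frame of cup_ring_floor between 0.009 and 0.015 m and horizontal distance between square_mid and cup_square_floor below 0.012 m and z of square_mid in the frame of cup_square_floor between 0.009 and 0.015 m and distance of each of broken_flower_mid, broken_ring_mid from where it was at the start of the episode below 0.03 m and angle between each of broken_flower_mid, broken_ring_mid's own z axis and vertical below 0.15 rad); the robot touches nothing.
It fails at once if a broken piece is moved from where it lies (by more than 30 mm) (distance of any of broken_flower_mid, broken_ring_mid from where it was at the start of the episode above 0.03 m).
It fails at once if a piece is dropped or thrown: in free fall with its centre more than 55 mm above the worktop ((height (world z) of flower_mid above 0.055 m and contact force between flower and anything else below 0.02 N) or (height (world z) of finger_mid above 0.055 m and contact force between finger and anything else below 0.02 N) or (height (world z) of ring_mid above 0.055 m and contact force between ring and anything else below 0.02 N) or (height (world z) of square_mid above 0.055 m and contact force between square and anything else below 0.02 N)).
It also fails if it takes over 90 s, if anything falls off the work surface, if the arm or the gripper's body presses on something with over 40 N, if the wrist force passes 120 N, or if a joint passes its speed limit or range.

## Working session

There is one attempt and no reset: what is moved stays moved. The work goes in short steps, Python scripts to look and compute and a shell command to move; the robot and the scene stay as the last step left them, time stands still between calls to the robot, and variables do not carry over. Pictures are saved under pics/ and viewed, about 12 in all and at most 16, crops included, and the job is handed in when it is done.

```bash
mkdir -p pics; python3 - <<'E'
from bench import *
import cv2,numpy as np
for n in("top","scene"):
    im,d=snapshot(n); cv2.imwrite(f"pics/{n}0.png",im); np.save(f"{n}0.npy",d)
    m=camera_model(n); print(n,{k:np.round(v,4).tolist() for k,v in m.items()})
print(get_state(), finger_overhang)
E
```

```text
top {'fx': 439.5507, 'fy': 439.5507, 'cx': 260.1657, 'cy': 183.4382, 'dist': [-0.0958, 0.0, 0.0, 0.0, 0.0], 'world_to_cam': [[0.02, -0.9998, -0.0086, -0.0122], [-0.9831, -0.0181, -0.1823, 0.5225], [0.1821, 0.0121, -0.9832, 0.9722], [0.0, 0.0, 0.0, 1.0]]}
scene {'fx': 492.7062, 'fy': 492.7062, 'cx': 247.6229, 'cy': 187.8866, 'dist': [-0.1872, 0.0, 0.0, 0.0, 0.0], 'world_to_cam': [[-0.0911, 0.9958, -0.0001, 0.0571], [0.6867, 0.0628, -0.7242, -0.3348], [-0.7212, -0.066, -0.6895, 1.6539], [0.0, 0.0, 0.0, 1.0]]}
{'t': 0.1, 'joint_pos': array([ 1.24218301,  0.38375941,  0.04383028,  1.59940961, -0.01792873,
        1.16121727, -0.04991686]), 'joint_velocities': array([ 0.00155513, -0.0008892 , -0.00077456, -0.00215932,  0.00126658,
        0.00055838,  0.00062734]), 'effort': array([ 2.59743043e-03, -4.34729576e+01,  1.02919098e+00, -2.50454754e+01,
        1.08993117e-02,  5.46130454e-03, -1.50049978e-06]), 'eef_pos': array([ 0.14850245, -0.63188   ,  0.21011215]), 'tool_rot': array([-1.18615898e-03,  9.93344010e-01,  1.15179145e-01, -1.86511508e-04]), 'contact_force': array([-0.12622649, -0.16859895,  0.7817506 ]), 'wrist_torque': array([0.01333481, 0.00901175, 0.05291511]), 'opening': 0.08564045935860726} 0.019
```

View pics/top0.png

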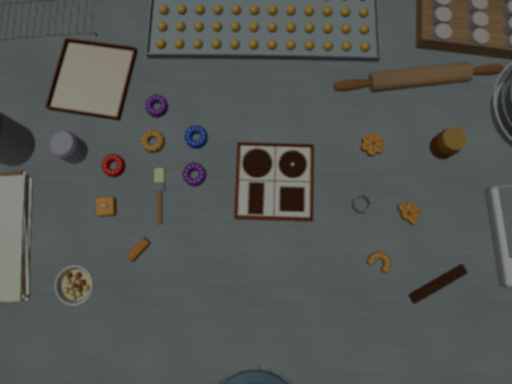

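View pics/scene0.png

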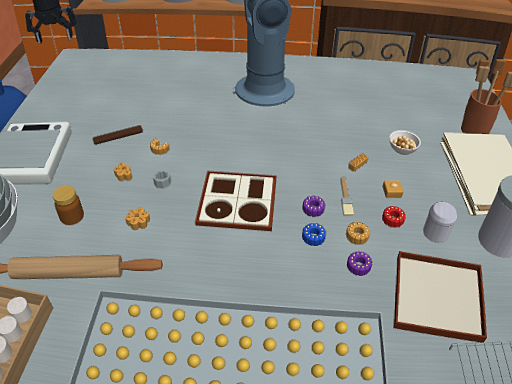

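```bash
cat > h.py <<'E'
import numpy as np,cv2
from bench import *
def xyz(n,d):
    m=camera_model(n);K=np.array([[m['fx'],0,m['cx']],[0,m['fy'],m['cy']],[0,0,1]])
    v,u=np.mgrid[:384,:512]
    p=cv2.undistortPoints(np.stack([u,v],-1).reshape(-1,1,2).astype(float),K,np.array(m['dist'])).reshape(384,512,2)
    P=np.dstack([p*d[...,None],d,np.ones_like(d)])
    return (P@np.linalg.inv(np.array(m['world_to_cam'])).T)[...,:3]
def gold(im):
    h=cv2.cvtColor(im,cv2.COLOR_BGR2HSV)
    return ((h[...,0]>8)&(h[...,0]<28)&(h[...,1]>110)&(h[...,2]>60)).astype(np.uint8)
def blobs(n,im,d,zmin=.019):
    W=xyz(n,d);g=gold(im);c,l,s,ce=cv2.connectedComponentsWithStats(g)
    for i in range(1,c):
        if s[i,4]<30: continue
        k=(l==i)&(d>0);p=W[k];
        if not len(p): continue
        t=p[(p[:,2]>zmin)]
        if len(t)<15: continue
        r=cv2.minAreaRect((t[:,:2]*1000).astype(np.float32))
        print(n,ce[i].round(),s[i,4],len(t),"cen",(t[:,:2].mean(0)*1000).round(1),"zmed",np.median(t[:,2]).round(4),"rect",np.round(r[0],1),np.round(r[1],1),round(r[2],1))
E
python3 - <<'E'
from h import *
for n in("top","scene"):
    im=cv2.imread(f"pics/{n}0.png");d=np.load(f"{n}0.npy");blobs(n,im,d)
im=cv2.imread("pics/top0.png")
W=xyz("top",np.load("top0.npy"));print(W[181,275],W[300,275],W[144,372],W[205,106])
f=lambda x0,y0,w,h,W,H:cv2.resize(im[y0:y0+h,x0:x0+w],(W,H),interpolation=cv2.INTER_CUBIC)
a=f(85,85,125,180,400,576);b=f(340,125,90,150,346,576)
cv2.imwrite("pics/c1.png",cv2.convertScaleAbs(np.hstack([a,b]),alpha=1.6))
E
```

```text
top [425.  20.] 299 103 cen [ 952.3 -408. ] zmed 0.0485 rect [ 957.5 -408.7] [118.  17.] 2.5
top [459.  21.] 487 32 cen [ 895.3 -495.6] zmed 0.0494 rect [ 895.5 -497.7] [59.  6.] 82.0
top [495.  24.] 488 37 cen [ 888.4 -588.6] zmed 0.0487 rect [ 889.  -589.5] [62.9  7.8] 85.8
top [163.   9.] 53 41 cen [990.  262.1] zmed 0.0231 rect [991.  261.9] [19.1 16.2] 73.8
top [181.   9.] 54 41 cen [990.1 214.2] zmed 0.0229 rect [990.1 214. ] [17.6 18.7] 11.4
top [199.   9.] 55 45 cen [990.1 166.7] zmed 0.0232 rect [990.4 166.6] [17.4 18.2] 6.4
top [218.   9.] 54 43 cen [989.3 118.9] zmed 0.0231 rect [989.  119.1] [17.6 18.5] 13.1
top [236.   9.] 53 46 cen [989.9  71.2] zmed 0.0235 rect [989.3  71.8] [17.9 18.5] 1.8
top [254.  10.] 53 44 cen [989.8  23.6] zmed 0.0235 rect [990.4  24.4] [19.7 17.4] 74.6
top [272.  10.] 54 38 cen [990.4 -23.9] zmed 0.0229 rect [990.5 -23.6] [19.  15.7] 0.8
top [290.  10.] 57 46 cen [989.6 -72. ] zmed 0.0237 rect [990.1 -71.7] [19.4 18.1] 66.0
top [309.  10.] 54 45 cen [ 989.5 -119.6] zmed 0.0231 rect [ 990.5 -119.8] [19.4 18.6] 50.0
top [327.  11.] 54 41 cen [ 98
[... 8048 characters left out ...]
342. 372.] 134 83 cen [996.7 215.4] zmed 0.0226 rect [996.4 215.5] [20.7 19.2] 38.8
scene [367. 373.] 130 88 cen [997.6 263.3] zmed 0.0227 rect [997.6 263.5] [19.7 19.6] 40.4
scene [116. 375.] 129 91 cen [1047.1 -213.7] zmed 0.023 rect [1046.7 -214. ] [18.4 21.2] 38.2
scene [140. 378.] 126 93 cen [1047.6 -166.8] zmed 0.0226 rect [1047.4 -166.5] [20.  20.4] 40.5
scene [165. 380.] 93 80 cen [1046.6 -118.5] zmed 0.0235 rect [1046.2 -118.3] [18.1 20.3] 46.8
scene [190. 381.] 61 56 cen [1043.6  -71.3] zmed 0.0231 rect [1043.1  -71.3] [12.2 20.8] 11.0
[ 0.5356715  -0.03729999  0.01351111] [ 0.25574492 -0.0417257   0.00034429] [ 0.63021787 -0.27215613  0.02145698] [0.46717333 0.36350055 0.02983052]
```

View pics/c1.png

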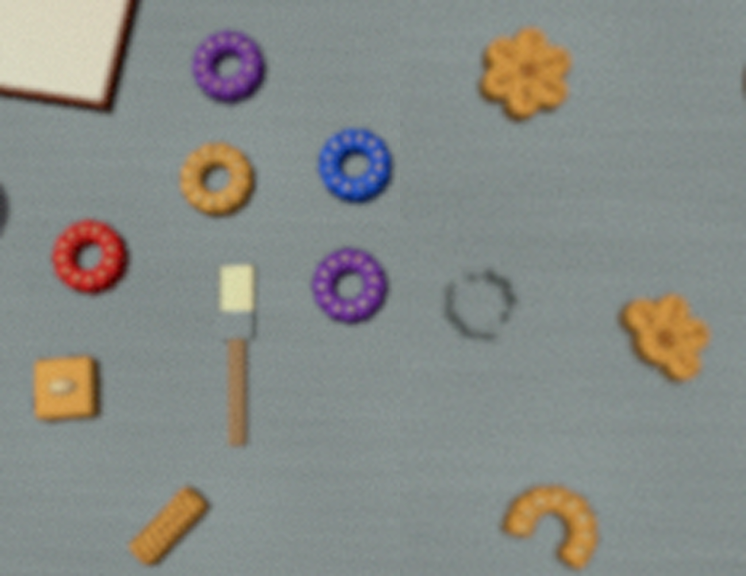

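The flowers are at (372,144), with all six petals, and (409,212), with petals missing, so the first is the whole one. The golden closed ring is at (152,140). The C at (380,261) is broken and the purple, blue and red rings are look-alikes. The square cake is at (105,206) and the finger at (137,249). Next I'll measure the box and the yaws.

```bash
python3 - <<'E'
from h import *
for n in("top","scene"):
    im=cv2.imread(f"pics/{n}0.png");d=np.load(f"{n}0.npy");W=xyz(n,d);h=cv2.cvtColor(im,cv2.COLOR_BGR2HSV)
    reg=(abs(W[...,0]-.54)<.13)&(abs(W[...,1]+.037)<.13)&(d>0)
    cream=reg&(h[...,2]>135)&(h[...,1]<70)
    P=W[cream];r=cv2.minAreaRect((P[:,:2]*1000).astype(np.float32));print(n,"cream",len(P),np.median(P[:,2]).round(4),np.round(r[0],1),np.round(r[1],1),round(r[2],2))
    dark=reg&(h[...,1]>90)&(h[...,2]<100)
    P=W[dark|cream];r=cv2.minAreaRect((P[:,:2]*1000).astype(np.float32));print(n,"box",len(P),np.round(r[0],1),np.round(r[1],1),round(r[2],2))
    c,l,s,ce=cv2.connectedComponentsWithStats((dark).astype(np.uint8))
    for i in range(1,c):
        if s[i,4]<60: continue
        p=W[l==i];r=cv2.minAreaRect((p[:,:2]*1000).astype(np.float32))
        print(" dark",ce[i].round(),s[i,4],(p[:,:2].mean(0)*1000).round(1),np.median(p[:,2]).round(4),np.round(r[0],1),np.round(r[1],1),round(r[2],1))
    g=gold(im)>0
    for nm,c0,k in(("flower",(.633,-.272),6),("ring",(.633,.264),12),("square",(.468,.369),4),("finger",(.369,.283),2)):
        m=g&(np.hypot(W[...,0]-c0[0],W[...,1]-c0[1])<.045)&(W[...,2]>.019)
        p=W[m][:,:2];q=p-(p.max(0)+p.min(0))/2;z=q[:,0]+1j*q[:,1]
        S=(abs(z)**2*np.exp(1j*k*np.angle(z))).sum()
        print(" ",nm,len(p),(p.mean(0)*1000).round(1),"bbox-c",((p.max(0)+p.min(0))*500).round(1),"extent",(np.ptp(p,0)*1000).round(1),"phase",np.degrees(np.angle(S)/k).round(1),"strength",(abs(S)/(abs(z)**2).sum()).round(2))
E
```

```text
top cream 804 0.0134 [537.3 -34.9] [160.8 163.6] 89.34
top box 3403 [536.4 -35.3] [186.2 186.9] 89.3
 dark [274. 183.] 715 [532.2 -34.1] 0.0118 [536.4 -35.3] [186.2 186.9] 89.3
 dark [257. 163.] 562 [581.7   7.2] 0.0056 [582.    7.3] [65.1 64.5] 61.9
 dark [292. 164.] 477 [580.8 -78.8] 0.0054 [580.4 -78.5] [60.8 59.1] 0.6
 dark [256. 198.] 366 [495.1   8.4] 0.0058 [495.    8.2] [30.4 69.8] 89.1
 dark [291. 199.] 479 [494.5 -77.6] 0.0057 [494.4 -77.7] [53.9 50.9] 0.0
  flower 360 [ 630.9 -272.6] bbox-c [ 630.2 -272.9] extent [54.6 52.9] phase -7.7 strength 0.19
  ring 288 [629.7 263.9] bbox-c [629.8 263.5] extent [52.9 52.8] phase -8.2 strength 0.04
  square 316 [465.3 368.5] bbox-c [465.7 368.9] extent [44.5 46.7] phase -40.4 strength 0.24
  finger 243 [365.7 282.9] bbox-c [365.9 282.6] extent [52.3 54.5] phase -43.2 strength 0.78
scene cream 4918 0.0013 [540.1 -37. ] [259.8 259.9] 0.0
scene box 6596 [540.1 -37. ] [259.8 259.9] 0.0
 dark [230. 210.] 450 [577.6 -49.6] 0.0077 [539.6 -34. ] [184.8 193.5] 89.4
 dark [223. 186.] 270 [493.5 -77.2] 0.0051 [493.4 -77.3] [58.1 50.5] 86.0
 dark [256. 189.] 236 [494.7   9.4] 0.0055 [493.6   9.2] [35.1 73.4] 89.2
 dark [218. 210.] 324 [580.  -78.1] 0.0053 [579.4 -78.5] [62.9 59.2] 77.6
 dark [252. 212.] 398 [581.    7.9] 0.0054 [581.2   8. ] [65.  64.9] 53.1
  flower 279 [ 637.3 -271.9] bbox-c [ 637.8 -271.9] extent [55.7 53.5] phase -9.5 strength 0.23
  ring 246 [636.7 264.5] bbox-c [634.5 265.5] extent [55.3 53.1] phase -12.3 strength 0.1
  square 179 [473.8 369.2] bbox-c [469.7 369.7] extent [46.8 46. ] phase -40.4 strength 0.33
  finger 118 [372.5 284.5] bbox-c [371.2 283.7] extent [57.2 53.9] phase -41.0 strength 0.77
```

```bash
python3 -m handwheel '[[[20,15,0],[0,0,-0.2],1],[[48.5,36.1,-8],[0,0,-0.38],1],[[48.5,36.1,-8],[0,0,-0.38],1],[[48.5,36.1,-8],[0,0,-0.38],1],[[48.5,36.1,-8],[0,0,-0.38],1],[[48.5,36.1,-8],[0,0,-0.38],1],[[48.5,36.1,-8],[0,0,-0.38],1],[[48.5,36.1,-8],[0,0,-0.38],1],[[48.5,36.1,-8],[0,0,-0.38],1],[[48.5,36.1,-8],[0,0,-0.38],1],[[48.5,36.1,-8],[0,0,-0.38],1],[[48.5,36.1,-8],[0,0,-0.38],1],[[48.5,36.1,-8],[0,0,-0.38],1]]' 30
cat >> h.py <<'E'
def st():
    s=get_state();q=s['tool_rot'];a=np.arctan2(q[2],q[1]);print("t",round(s['t'],2),"tcp mm",(s['eef_pos']*1000).round(1),"jaw deg",round((np.degrees(2*a)+90)%180,1),"open mm",round(s['opening']*1000,1),"F",s['contact_force'].round(1),"q",q.round(3))
def shot(n,name,cx,cy,w,h,k):
    im,d=snapshot(n);cv2.imwrite(f"pics/{name}.png",cv2.convertScaleAbs(cv2.resize(im[cy-h//2:cy+h//2,cx-w//2:cx+w//2],None,fx=k,fy=k,interpolation=cv2.INTER_CUBIC),alpha=1.5));return im,d
E
python3 - <<'E'
from h import *
st()
im,d=shot("top","t1",372,144,120,100,6);W=xyz("top",d)
for n in("top","scene"):
    im,d=snapshot(n);W=xyz(n,d);s=get_state()['eef_pos']
    m=(np.hypot(W[...,0]-s[0],W[...,1]-s[1])<.09)&(abs(W[...,2]-s[2]-.02)<.03)
    p=W[m]*1000
    if len(p): print(n,len(p),p.mean(0).round(1),p.min(0).round(1),p.max(0).round(1))
E
```

```text
t: 1.72
eef_pos: [0.632, -0.2745, 0.1313]
tool_rot: [0.001, 0.997, -0.076, -0.001]
contact_force: [0.6, -0.5, 0.2]
opening: 0.0859
t 1.73 tcp mm [ 632.  -274.5  131.3] jaw deg 81.3 open mm 85.9 F [ 0.6 -0.5  0.2] q [ 0.001  0.997 -0.076 -0.001]
top 38 [ 624.3 -276.2  175. ] [ 612.2 -321.9  166.9] [ 641.2 -219.   181.6]
scene 88 [ 636.4 -280.3  174.6] [ 613.5 -328.5  164.6] [ 652.9 -215.8  181.5]
```

View pics/t1.png

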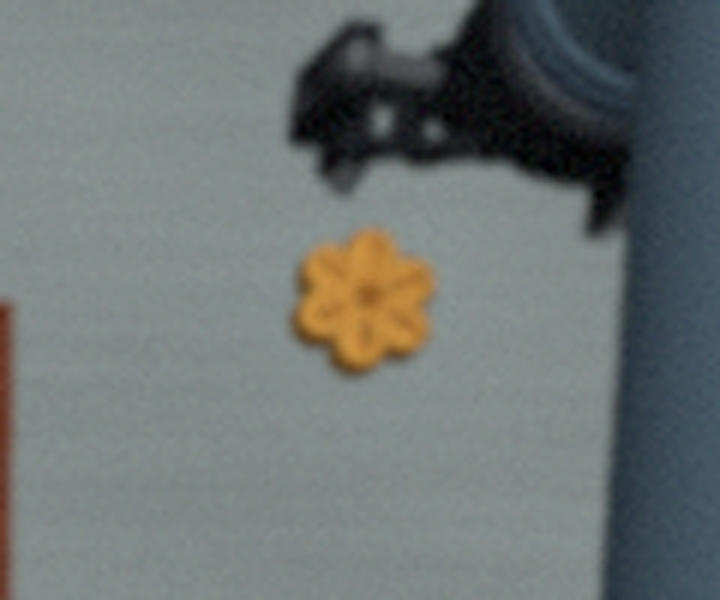

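```bash
cat > tips.py <<'E'
from h import *
st()
im,d=snapshot("scene");W=xyz("scene",d);s=get_state()['eef_pos']
m=(np.hypot(W[...,0]-s[0],W[...,1]-s[1])<.07)&(abs(W[...,2]-s[2])<.04)
p=W[m]*1000;p=p[np.argsort(p[:,2])];y=p[:,1]-s[1]*1000
for sd in(-1,1):
    a=p[y*sd>0];print("tip side",sd,len(a),a[:6].round(1).tolist(), "inner y",np.abs(y[y*sd>0]).min().round(1))
E
python3 tips.py
python3 -m handwheel '[[[0,0,0],[0,0,0],0.68],[[0,0,0],[0,0,0],0.68],[[0,0,0],[0,0,0],0.68]]' 30
python3 tips.py
```

```text
t 1.88 tcp mm [ 632.6 -273.8  131.7] jaw deg 81.3 open mm 85.6 F [ 0.  -0.6  0.2] q [ 0.     0.997 -0.076 -0.   ]
tip side -1 19 [[625.0, -316.9, 162.7], [630.4, -317.3, 164.3], [623.8, -316.8, 164.7], [617.3, -316.3, 165.2], [636.1, -317.6, 166.3], [616.5, -316.1, 167.5]] inner y 40.5
tip side 1 9 [[644.1, -226.0, 165.5], [650.8, -228.5, 168.4], [647.4, -227.1, 168.4], [644.5, -225.4, 168.9], [649.1, -231.1, 169.7], [652.1, -225.7, 169.7]] inner y 42.3
t: 2.3
eef_pos: [0.6337, -0.2717, 0.1314]
tool_rot: [-0.0, 0.997, -0.074, 0.0]
contact_force: [0.2, -0.0, -0.2]
opening: 0.0578
t 2.3 tcp mm [ 633.7 -271.7  131.4] jaw deg 81.5 open mm 57.8 F [ 0.2 -0.  -0.2] q [-0.     0.997 -0.074  0.   ]
tip side -1 50 [[634.6, -301.2, 154.0], [624.3, -299.3, 154.2], [629.0, -300.2, 155.2], [633.1, -301.3, 155.8], [638.1, -304.4, 156.9], [623.9, -299.0, 156.9]] inner y 26.5
tip side 1 31 [[641.2, -237.4, 155.9], [647.4, -240.2, 158.3], [647.5, -237.8, 158.6], [649.8, -241.6, 160.4], [643.5, -236.1, 161.1], [647.5, -237.3, 161.7]] inner y 26.7
```

```bash
python3 - <<'E'
from h import *
im,d=shot("scene","s1",150,185,130,110,6)
m=camera_model("scene");s=get_state()['eef_pos']
K=np.array([[m['fx'],0,m['cx']],[0,m['fy'],m['cy']],[0,0,1]])
T=np.array(m['world_to_cam'])
for dz in(0,-.019,.03):
    for dy in(0,-.028,.028):
        p=np.append(s+[0,dy,dz],1);print(dz,dy,((cv2.projectPoints((T@p)[:3].reshape(1,3),np.zeros(3),np.zeros(3),K,np.array(m['dist']))[0].ravel()-[85,130])*6).round())
E
```

```text
0 0 [270. 317.]
0 -0.028 [201. 312.]
0 0.028 [340. 321.]
-0.019 0 [278. 352.]
-0.019 -0.028 [209. 348.]
-0.019 0.028 [348. 357.]
0.03 0 [257. 259.]
0.03 -0.028 [187. 254.]
0.03 0.028 [329. 263.]
```

View pics/s1.png

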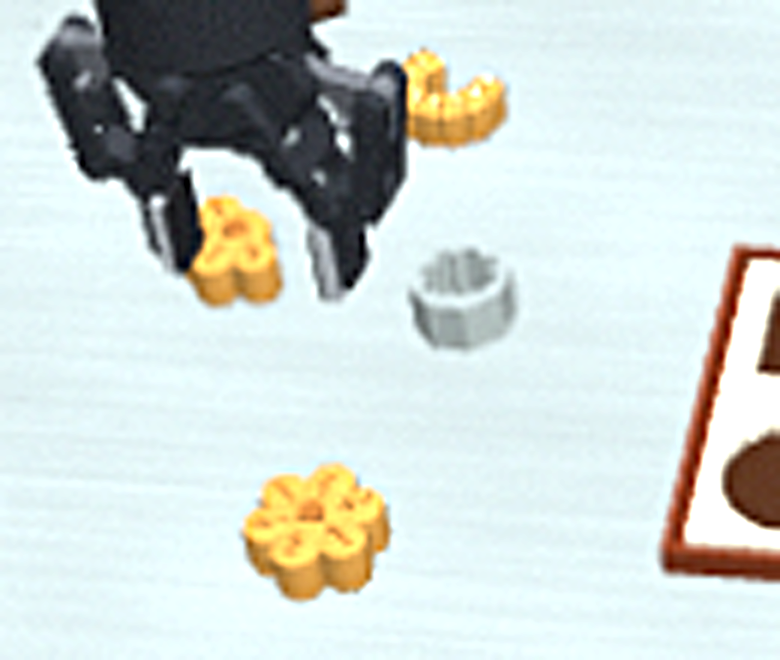

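```bash
python3 -m handwheel '[[[0,0,-4],[0,0,0],1],[[0,0,-7.5],[0,0,0],1],[[0,0,-7.5],[0,0,0],1],[[0,0,-7.5],[0,0,0],1]]' 30
python3 tips.py; python3 - <<'E'
from h import *
im,d=shot("scene","s2",137,205,100,90,7)
E
```

```text
t: 2.9
eef_pos: [0.6347, -0.2721, 0.0576]
tool_rot: [0.0, 0.997, -0.074, 0.001]
contact_force: [0.6, -0.1, -0.9]
opening: 0.0853
t 2.9 tcp mm [ 634.7 -272.1   57.6] jaw deg 81.5 open mm 85.3 F [ 0.6 -0.1 -0.9] q [ 0.     0.997 -0.074  0.001]
tip side -1 157 [[651.4, -289.0, 18.5], [645.8, -298.1, 18.8], [649.2, -297.2, 18.9], [663.8, -278.0, 18.9], [663.6, -273.0, 19.2], [649.2, -289.4, 19.7]] inner y 0.1
tip side 1 156 [[630.3, -245.9, 18.5], [662.9, -270.7, 18.6], [654.7, -255.2, 18.6], [652.7, -265.7, 18.8], [659.7, -269.0, 18.9], [656.4, -267.3, 19.1]] inner y 0.0
```

View pics/s2.png

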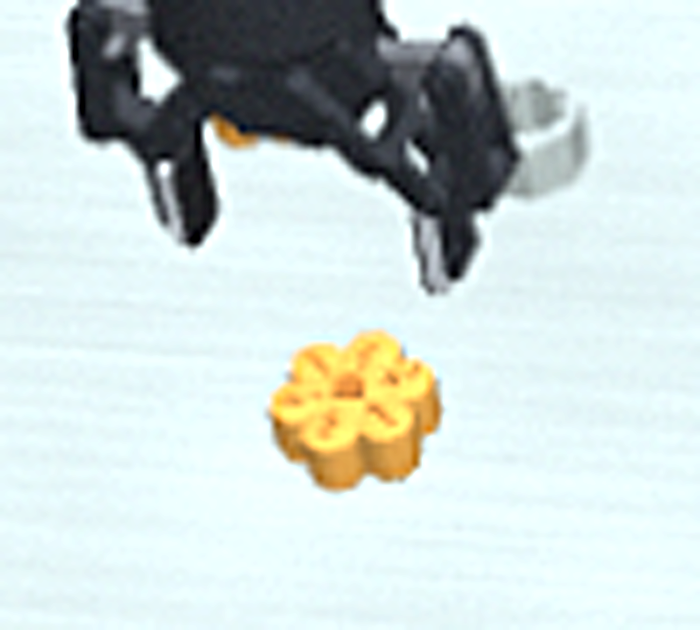

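```bash
python3 - <<'E'
from h import *
m=camera_model("scene");K=np.array([[m['fx'],0,m['cx']],[0,m['fy'],m['cy']],[0,0,1]]);T=np.array(m['world_to_cam']);Ti=np.linalg.inv(T)
c=Ti[:3,3];print("cam",c)
px=np.array([[190,242],[435,290],[352,385]])/7+[87,160]
r=cv2.undistortPoints(px.reshape(-1,1,2),K,np.array(m['dist'])).reshape(-1,2)
for q,pp in zip(r,px):
    v=Ti[:3,:3]@np.array([q[0],q[1],1])
    print(pp.round(1),[ (1000*(c+v*(X-c[0])/v[0])).round(1).tolist() for X in(.625,.635,.645)])
im,d=snapshot("scene");W=xyz("scene",d)
for u,v in((114,192),(113,190),(149,199),(149,197),(115,193)):print(u,v,(W[v,u]*1000).round(1))
E
```

```text
cam [1.42788341 0.07336375 0.89799022]
[114.1 194.6] [[625.0, -322.8, 80.2], [635.0, -317.8, 90.4], [645.0, -312.9, 100.6]]
[149.1 201.4] [[625.0, -237.6, 64.9], [635.0, -233.7, 75.3], [645.0, -229.9, 85.6]]
[137.3 215. ] [[625.0, -275.5, 13.5], [635.0, -271.1, 24.5], [645.0, -266.8, 35.5]]
114 192 [ 636.9 -315.6  100.9]
113 190 [ 637.6 -316.4  108.1]
149 199 [ 651.4 -226.6  100.3]
149 197 [ 651.  -225.8  106.5]
115 193 [ 634.  -315.1   94.8]
```

```bash
python3 -m handwheel '[[[0,0,-2],[0,0,0],0.9],[[0,0,-2.8],[0,0,0],0.9],[[0,0,-2.8],[0,0,0],0.9]]' 30
python3 - <<'E'
from h import *
st()
im,d=shot("scene","s3",137,205,100,90,7)
E
```

```text
t: 3.42
eef_pos: [0.6321, -0.2712, 0.0263]
tool_rot: [-0.001, 0.997, -0.074, -0.002]
contact_force: [0.7, 0.2, 0.5]
opening: 0.0767
t 3.42 tcp mm [ 632.1 -271.2   26.3] jaw deg 81.5 open mm 76.7 F [0.7 0.2 0.5] q [-0.001  0.997 -0.074 -0.002]
```

View pics/s3.png

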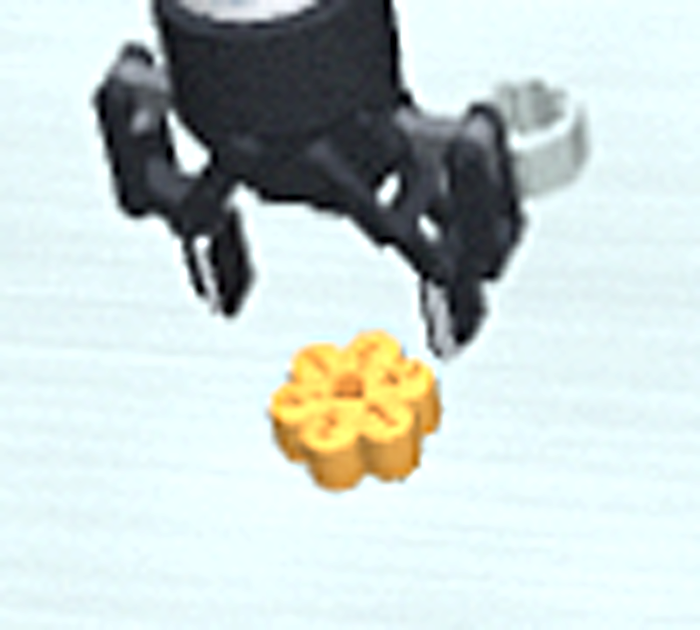

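```bash
python3 -m handwheel '[[[0,0,-1.5],[0,0,0],0.85],[[0,0,-2.8],[0,0,0],0.85],[[0,0,-2.8],[0,0,0],0.85]]' 30
cat > tip2.py <<'E'
from h import *
import sys
st();s=get_state()['eef_pos']
for n in("scene","top"):
    im,d=snapshot(n);W=xyz(n,d);h=cv2.cvtColor(im,cv2.COLOR_BGR2HSV)
    m=(np.hypot(W[...,0]-s[0],W[...,1]-s[1])<.075)&(W[...,2]<s[2]+.06)&(W[...,2]>.003)&(gold(im)==0)
    q=get_state()['tool_rot'];a=2*np.arctan2(q[2],q[1])+np.pi/2
    ax=np.array([np.cos(a),np.sin(a)]);pr=(W[...,:2]-s[:2])@ax*1000;ac=(W[...,:2]-s[:2])@np.array([-ax[1],ax[0]])*1000
    for sd in(-1,1):
        k=m&(pr*sd>15)&(abs(ac)<18);z=W[k][:,2]*1000;o=np.argsort(z)[:8]
        print(n,sd,k.sum(),"z",z[o].round(0),"along jaw",pr[k][o].round(0),"across",ac[k][o].round(0))
E
python3 tip2.py
```

```text
t: 3.85
eef_pos: [0.6318, -0.271, -0.002]
tool_rot: [-0.001, 0.997, -0.074, -0.002]
contact_force: [0.5, 0.3, 0.6]
opening: 0.0726
t 3.85 tcp mm [ 631.8 -271.    -2. ] jaw deg 81.5 open mm 72.6 F [0.5 0.3 0.6] q [-0.001  0.997 -0.074 -0.002]
scene -1 87 z [ 3.  3.  4.  4. 24. 27. 27. 28.] along jaw [-45. -62. -72. -28. -26. -35. -36. -35.] across [ -4.  16. -12. -16.  12.  -4.  -1.   9.]
scene 1 71 z [ 3.  3.  4.  6. 11. 27. 29. 31.] along jaw [68. 45. 31. 27. 25. 43. 43. 46.] across [-17.  15.  -3. -13.   9.  -5. -10.  -5.]
top -1 38 z [3. 3. 3. 3. 3. 4. 4. 5.] along jaw [-50. -62. -64. -37. -47. -32. -35. -62.] across [14.  7.  6. 13. 14. 14. 14. 12.]
top 1 61 z [3. 3. 3. 3. 3. 3. 3. 3.] along jaw [24. 45. 31. 63. 49. 48. 65. 52.] across [ 6. -1. 12. -6.  2. -3. -0. -2.]
```

```bash
python3 -m handwheel '[[[0,0,-1.1],[0,0,0],0.85],[[0,0,-1.1],[0,0,0],0.85],[[0,0,-1.1],[0,0,0],0.4],[[0,0,-1.1],[0,0,0],0.4],[[0,0,-1.1],[0,0,0],0.4],[[0,0,-1.1],[0,0,0],0.4]]' 30
python3 tip2.py
python3 - <<'E'
from h import *
im,d=shot("scene","s4",137,205,100,90,7)
E
```

```text
t: 4.7
eef_pos: [0.634, -0.2719, -0.0103]
tool_rot: [0.0, 0.997, -0.075, 0.0]
contact_force: [-0.5, -0.9, 1.2]
opening: 0.0534
t 4.7 tcp mm [ 634.  -271.9  -10.3] jaw deg 81.5 open mm 53.4 F [-0.5 -0.9  1.2] q [ 0.     0.997 -0.075  0.   ]
scene -1 79 z [ 3.  7. 14. 17. 17. 19. 20. 21.] along jaw [-35. -23. -31. -33. -30. -24. -26. -26.] across [-10. -17.  -9.  -9.  -9. -16.   0.  -4.]
scene 1 76 z [ 3.  3.  3.  4. 14. 14. 16. 17.] along jaw [61. 46. 74. 59. 34. 32. 29. 34.] across [-10.  -4.  -0. -11.  -3.  -4. -10. -10.]
top -1 35 z [3. 3. 3. 3. 4. 4. 4. 4.] along jaw [-58. -36. -44. -57. -56. -54. -41. -39.] across [ 2.  8.  9. -3. 10. 10. 12. 13.]
top 1 52 z [3. 3. 3. 3. 3. 3. 3. 3.] along jaw [55. 63. 42. 70. 55. 38. 39. 56.] across [-18. -17.   9.   0. -13.  -2.  11.  16.]
```

View pics/s4.png

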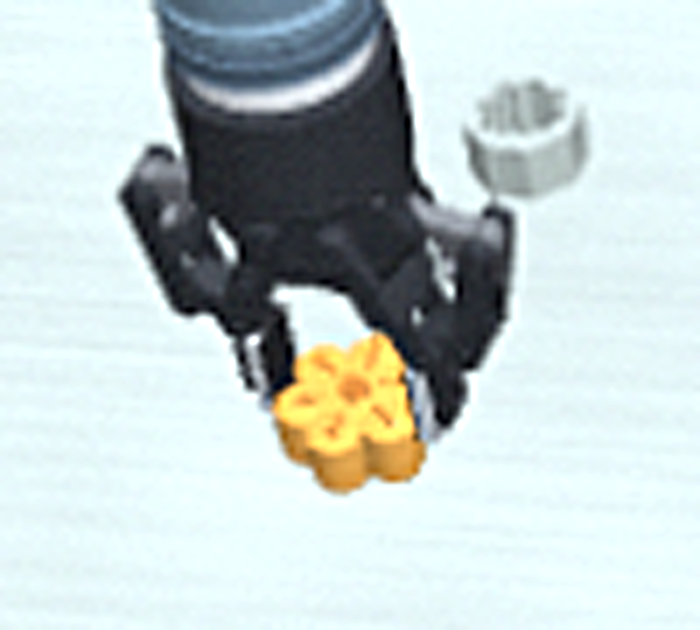

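```bash
python3 -m handwheel '[[[0,0,1],[0,0,0],0.4],[[0,0,2.5],[0,0,0],0.4],[[0,0,4],[0,0,0],0.4],[[-1,5,4],[0,0,0],0.4],[[-2,10.5,4],[0,0,0],0.4],[[-3,16,4],[0,0,0],0.4],[[-4,21.5,4],[0,0,0],0.4],[[-5.2,27,4],[0,0,0],0.4],[[-5.2,28,4],[0,0,0],0.4],[[-5.2,28,4],[0,0,0],0.4],[[-5.2,28,4],[0,0,0],0.4]]' 40
cat > held.py <<'E'
from h import *
st();s=get_state()['eef_pos']
for n in("top","scene"):
    im,d=snapshot(n);W=xyz(n,d);m=(gold(im)>0)&(np.hypot(W[...,0]-s[0],W[...,1]-s[1])<.06)&(W[...,2]>.01)
    p=W[m]*1000
    if len(p)>9:
        zt=np.median(p[:,2]);t=p[p[:,2]>zt-5];print(n,len(t),"mean",t.mean(0).round(1),"bbox c",((t.max(0)+t.min(0))/2).round(1),"ext",np.ptp(t,axis=0).round(1))
E
python3 held.py
```

```text
t: 6.22
eef_pos: [0.5825, 0.0054, 0.0299]
tool_rot: [0.001, 0.997, -0.076, 0.001]
contact_force: [-0.1, 0.6, -0.8]
opening: 0.0529
t 6.22 tcp mm [582.5   5.4  29.9] jaw deg 81.3 open mm 52.9 F [-0.1  0.6 -0.8] q [ 0.001  0.997 -0.076  0.001]
scene 297 mean [587.    5.   64.8] bbox c [579.1  -5.6 243.3] ext [ 68.   70.3 369.8]
```

```bash
python3 -m handwheel '[[[-0.1,0,-1],[0,0,0],0.4],[[-0.1,0,-2],[0,0,0],0.4],[[-0.1,0,-3],[0,0,0],0.4],[[-0.1,0,-3.4],[0,0,0],0.4],[[-0.1,0,-3.4],[0,0,0],0.4]]' 40
python3 held.py
python3 - <<'E'
from h import *
shot("scene","s5",245,200,110,90,7)
E
```

```text
t: 6.95
eef_pos: [0.5806, 0.0084, -0.005]
tool_rot: [-0.0, 0.997, -0.074, -0.0]
contact_force: [1.2, -0.6, 0.4]
opening: 0.053
t 6.95 tcp mm [580.6   8.4  -5. ] jaw deg 81.5 open mm 53.0 F [ 1.2 -0.6  0.4] q [-0.     0.997 -0.074 -0.   ]
scene 281 mean [586.8   8.3  28.9] bbox c [583.3   6.7  29.7] ext [61.7 52.2 12.6]
```

View pics/s5.png

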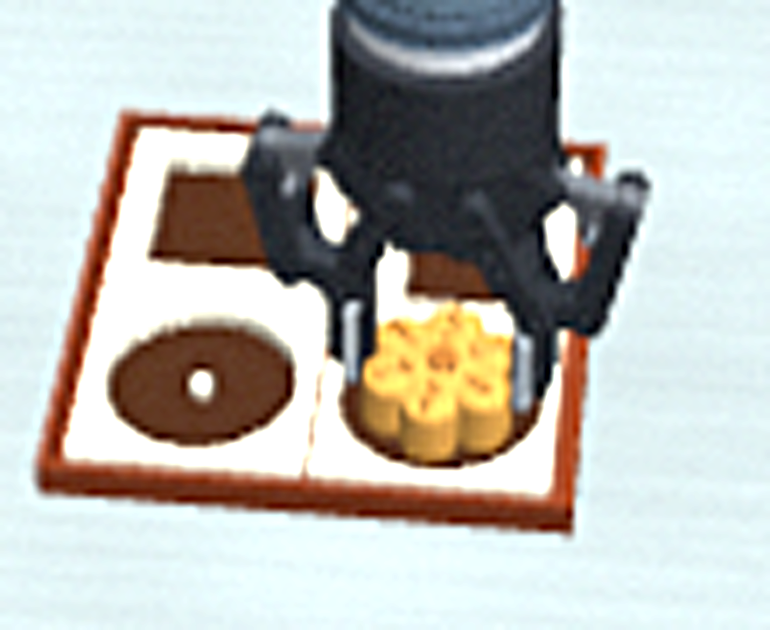

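```bash
python3 -m handwheel '[[[0,0,0],[0,0,0],0.72],[[0,0,0],[0,0,0],0.75],[[0,0,0],[0,0,0],0.75],[[0,0,1.5],[0,0,0],0.75],[[0,0,4],[0,0,0],0.75],[[0,0,6],[0,0,0],0.9],[[1,5.5,6],[0,0,0],0.9],[[2,11,6],[0,0,0],0.9],[[3,16.5,6],[0,0,0],0.9],[[4,22,6],[0,0,0],0.9],[[5.1,25.6,6],[0,0,0],0.9],[[5.1,25.6,6],[0,0,0],0.9],[[5.1,25.6,6],[0,0,0],0.9]]' 30
python3 - <<'E'
from h import *
st()
for n in("top","scene"):
    im,d=snapshot(n);W=xyz(n,d);g=gold(im)>0
    for nm,c in(("flower",(.5815,.008)),("ring",(.632,.264)),("square",(.468,.369)),("finger",(.369,.283)),("bflower",(.469,-.356)),("bring",(.354,-.284))):
        p=W[g&(np.hypot(W[...,0]-c[0],W[...,1]-c[1])<.045)&(W[...,2]>.015)&(W[...,2]<.04)]*1000
        if len(p)>20: z=np.median(p[:,2]);p=p[p[:,2]>z-5];print(n,nm,len(p),p.mean(0).round(1),"bbc",((p.max(0)+p.min(0))/2)[:2].round(1),"z10-90",np.percentile(p[:,2],[10,90]).round(1))
E
```

```text
t: 8.72
eef_pos: [0.6319, 0.263, 0.0558]
tool_rot: [0.001, 0.997, -0.075, 0.0]
contact_force: [-0.1, -0.4, 0.2]
opening: 0.0772
t 8.72 tcp mm [631.9 263.   55.8] jaw deg 81.4 open mm 77.2 F [-0.1 -0.4  0.2] q [ 0.001  0.997 -0.075  0.   ]
top flower 399 [578.9   6.9  29.1] bbc [579.9   7.9] z10-90 [26.4 31.8]
top ring 93 [627.6 250.3  23.5] bbc [627.1 254.4] z10-90 [21.3 26. ]
top square 104 [460.9 383.   24.3] bbc [463.9 380.9] z10-90 [21.9 26.7]
top bflower 303 [ 465.3 -356.3   24.5] bbc [ 464.1 -355.9] z10-90 [21.5 27.2]
top bring 239 [ 351.6 -284.7   24.3] bbc [ 347.2 -281.8] z10-90 [21.5 26.9]
scene flower 283 [586.4   8.5  28.4] bbc [584.7   8.2] z10-90 [25.5 31.1]
scene ring 270 [637.  264.8  22. ] bbc [634.6 265.3] z10-90 [18.7 24.8]
scene square 59 [482.  370.2  22.3] bbc [470.5 370.2] z10-90 [18.8 25.6]
scene finger 27 [386.1 265.   21.2] bbc [383.5 265.5] z10-90 [18.4 24.1]
scene bflower 169 [ 472.3 -355.8   22.4] bbc [ 469.1 -355.9] z10-90 [19.2 25. ]
scene bring 118 [ 357.7 -282.6   21.4] bbc [ 352.5 -280.7] z10-90 [18.2 24.3]
```

```bash
python3 -m handwheel '[[[0,0.1,-2.5],[0,0,0],0.9],[[0,0.1,-5],[0,0,0],0.88],[[0,0.1,-6.6],[0,0,0],0.85],[[0,0.1,-6.6],[0,0,0],0.85],[[0,0.1,-6.6],[0,0,0],0.4],[[0,0.1,-6.6],[0,0,0],0.4],[[0,0.1,-6.6],[0,0,0],0.4],[[0,0.1,-6.6],[0,0,0],0.4]]' 30
python3 tip2.py; python3 held.py
```

```text
t: 9.82
eef_pos: [0.6327, 0.2657, -0.0094]
tool_rot: [-0.0, 0.997, -0.074, 0.001]
contact_force: [-0.2, 0.4, 4.6]
opening: 0.0549
t 9.82 tcp mm [632.7 265.7  -9.4] jaw deg 81.5 open mm 54.9 F [-0.2  0.4  4.6] q [-0.     0.997 -0.074  0.001]
scene -1 68 z [4. 4. 4. 4. 5. 7. 9. 9.] along jaw [-70. -54. -56. -62. -23. -25. -27. -26.] across [ 17. -13.  16.   8. -16. -15.  -8. -14.]
scene 1 70 z [ 4. 17. 19. 20. 20. 20. 21. 22.] along jaw [59. 28. 33. 30. 17. 34. 30. 37.] across [ -9. -12. -13. -14.  -4.  -7. -12.  -8.]
top -1 54 z [3. 3. 3. 3. 3. 3. 3. 3.] along jaw [-51. -49. -51. -60. -66. -59. -35. -72.] across [-17.   9.  -4.  10.  14. -16.  17.   8.]
top 1 0 z [] along jaw [] across []
t 9.93 tcp mm [632.7 265.7  -9.4] jaw deg 81.5 open mm 55.1 F [-0.3 -0.1  5.1] q [-0.001  0.997 -0.075  0.001]
scene 270 mean [637.  265.   22.3] bbox c [634.1 265.5  22.6] ext [57.5 53.8 11.5]
```

```bash
python3 -m handwheel '[[[0,0,1],[0,0,0],0.4],[[0,0,2.5],[0,0,0],0.4],[[0,0,4],[0,0,0],0.4],[[0,0,4.2],[0,0,0],0.4],[[-0.8,-5,4.2],[0,0,0],0.4],[[-1.6,-10.5,4.2],[0,0,0],0.4],[[-2.4,-16,4.2],[0,0,0],0.4],[[-3.2,-21.5,4.2],[0,0,0],0.4],[[-4,-27,4.2],[0,0,0],0.4],[[-5,-32,4.2],[0,0,0],0.4],[[-5.2,-34.3,4.2],[0,0,0],0.4],[[-5.2,-34.3,4.2],[0,0,0],0.4],[[-5.2,-34.3,4.2],[0,0,0],0.4]]' 40
python3 held.py
```

```text
t: 11.65
eef_pos: [0.58, -0.0755, 0.0314]
tool_rot: [-0.001, 0.997, -0.073, 0.0]
contact_force: [0.4, 0.3, -0.4]
opening: 0.0548
t 11.65 tcp mm [580.  -75.5  31.4] jaw deg 81.6 open mm 54.8 F [ 0.4  0.3 -0.4] q [-0.001  0.997 -0.073  0.   ]
top 45 mean [568.3 -54.7  67.8] bbox c [566.6 -39.   93. ] ext [22.6 44.5 65.9]
scene 247 mean [584.3 -75.1  63.5] bbox c [582.6 -75.6  73.2] ext [55.2 52.  33.4]
```

```bash
python3 -m handwheel '[[[0,0,-1],[0,0,0],0.4],[[0,0,-2],[0,0,0],0.4],[[0,0,-3],[0,0,0],0.4],[[0,0,-3.6],[0,0,0],0.4],[[0,0,-3.6],[0,0,0],0.4]]' 40
python3 held.py
python3 - <<'E'
from h import *
shot("scene","s6",235,200,110,90,7)
E
```

```text
t: 12.38
eef_pos: [0.5791, -0.0776, -0.0043]
tool_rot: [0.0, 0.997, -0.075, -0.001]
contact_force: [-4.0, 0.2, 5.3]
opening: 0.0548
t 12.38 tcp mm [579.1 -77.6  -4.3] jaw deg 81.5 open mm 54.8 F [-4.   0.2  5.3] q [ 0.     0.997 -0.075 -0.001]
top 53 mean [567.  -56.5  33.4] bbox c [566.3 -42.3  87.6] ext [ 36.1  46.1 127. ]
scene 236 mean [584.3 -77.6  27.3] bbox c [581.2 -61.5  27.2] ext [53.1 83.8 12.2]
```

View pics/s6.png

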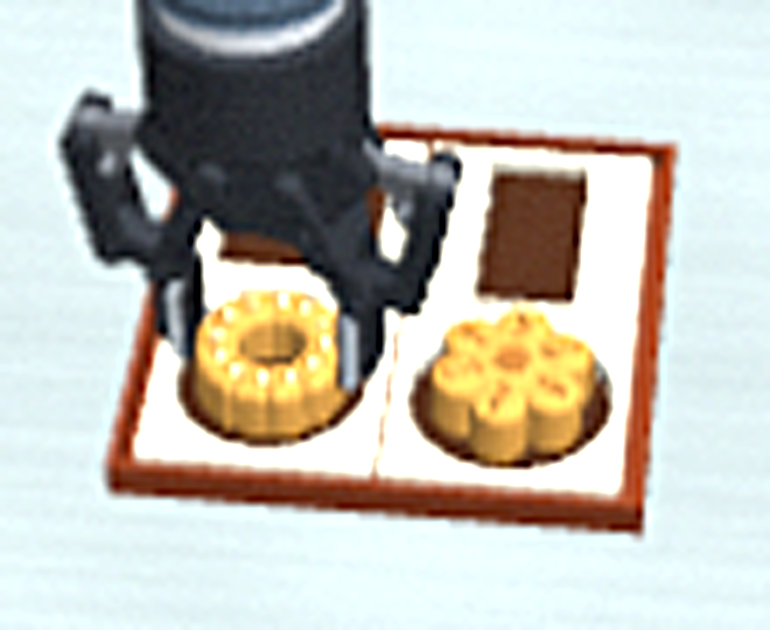

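```bash
python3 -m handwheel '[[[0.1,0,0],[0,0,0],0.72],[[0.1,0,0],[0,0,0],0.76],[[0.1,0,0],[0,0,0],0.76],[[0.1,0,1.5],[0,0,0],0.76],[[0.1,0,4],[0,0,0],0.76],[[0,0,7],[0,0,0],0.8],[[-1.3,5.5,7],[0,0,0.05],0.8],[[-2.6,11,7],[0,0,0.1],0.8],[[-4,16.5,7],[0,0,0.15],0.8],[[-5.4,22,7],[0,0,0.2],0.8],[[-6.8,27.5,6],[0,0,0.23],0.8],[[-8.2,33,6],[0,0,0.23],0.8],[[-9.6,38.5,6],[0,0,0.23],0.8],[[-11.2,44.7,6],[0,0,0.23],0.8],[[-11.2,44.7,6],[0,0,0.23],0.8],[[-11.2,44.7,6],[0,0,0.23],0.8]]' 30
python3 - <<'E'
from h import *
st()
for n in("top","scene"):
    im,d=snapshot(n);W=xyz(n,d);g=gold(im)>0
    for nm,c in(("flower",(.5815,.008)),("ring",(.580,-.078)),("square",(.468,.369))):
        p=W[g&(np.hypot(W[...,0]-c[0],W[...,1]-c[1])<.042)&(W[...,2]>.015)&(W[...,2]<.04)]*1000
        if len(p)>20: z=np.median(p[:,2]);p=p[p[:,2]>z-5];print(n,nm,len(p),p.mean(0).round(1),"bbc",((p.max(0)+p.min(0))/2)[:2].round(1),"z10-90",np.percentile(p[:,2],[10,90]).round(1))
E
```

```text
t: 14.52
eef_pos: [0.4678, 0.3695, 0.056]
tool_rot: [0.0, 0.999, 0.041, 0.0]
contact_force: [0.1, -0.0, 0.1]
opening: 0.0682
t 14.53 tcp mm [467.8 369.5  56. ] jaw deg 94.7 open mm 68.2 F [ 0.1 -0.   0.1] q [0.    0.999 0.041 0.   ]
top flower 396 [579.    6.8  29. ] bbc [579.9   7.9] z10-90 [26.4 31.7]
top ring 349 [576.4 -78.7  28.9] bbc [577.5 -79.4] z10-90 [26.1 31.6]
top square 178 [455.9 368.3  24. ] bbc [465.3 368.5] z10-90 [21.3 26.7]
scene flower 278 [585.9   8.6  28.5] bbc [583.2   8.3] z10-90 [25.7 31. ]
scene ring 229 [583.9 -76.4  27.8] bbc [582.2 -76.8] z10-90 [24.7 30.6]
scene square 173 [473.8 368.7  23.4] bbc [471.3 370. ] z10-90 [20.8 25.5]
```

```bash
python3 -m handwheel '[[[0,0,-2.5],[0,0,0],0.8],[[0,0,-5],[0,0,0],0.78],[[0,0,-6.4],[0,0,0],0.75],[[0,0,-6.4],[0,0,0],0.75],[[0,0,-6.4],[0,0,0],0.3],[[0,0,-6.4],[0,0,0],0.3],[[0,0,-6.4],[0,0,0],0.3],[[0,0,-6.4],[0,0,0],0.3]]' 30
python3 held.py
python3 -m handwheel '[[[0,0,1],[0,0,0],0.3],[[0,0,2.5],[0,0,0],0.3],[[0,0,4],[0,0,0],0.3],[[0,0,4],[0,0,-0.09],0.3],[[0.3,-5,4],[0,0,-0.09],0.3],[[0.6,-10.5,4],[0,0,-0.09],0.3],[[0.9,-16,4],[0,0,-0.09],0.3],[[1.2,-21.5,4],[0,0,-0.09],0.3],[[1.5,-27,4],[0,0,-0.09],0.3],[[2,-32.5,4],[0,0,-0.09],0.3],[[2.3,-38,4],[0,0,-0.09],0.3],[[2.6,-43,4],[0,0,-0.09],0.3],[[2.7,-44.6,4],[0,0,-0.09],0.3],[[2.7,-44.6,4],[0,0,-0.09],0.3],[[2.7,-44.6,4],[0,0,-0.09],0.3]]' 40
python3 held.py
```

```text
t: 15.62
eef_pos: [0.4685, 0.37, -0.0075]
tool_rot: [-0.001, 0.999, 0.04, 0.001]
contact_force: [0.3, -0.9, 5.0]
opening: 0.0447
t 15.62 tcp mm [468.5 370.   -7.5] jaw deg 94.6 open mm 44.7 F [ 0.3 -0.9  5. ] q [-0.001  0.999  0.04   0.001]
top 135 mean [451.  362.9  35.4] bbox c [450.  363.2  85.1] ext [ 17.6  51.9 130.4]
scene 162 mean [475.2 371.2  23.3] bbox c [471.9 371.   24.2] ext [46.2 43.1 13. ]
t: 17.6
eef_pos: [0.4949, -0.0742, 0.0316]
tool_rot: [-0.001, 1.0, -0.003, 0.0]
contact_force: [-1.3, 0.5, -0.1]
opening: 0.0451
t 17.6 tcp mm [494.9 -74.2  31.6] jaw deg 89.7 open mm 45.1 F [-1.3  0.5 -0.1] q [-0.001  1.    -0.003  0.   ]
scene 186 mean [500.5 -74.5  70.2] bbox c [490.9 -81.8 247.9] ext [ 58.9  62.6 381.7]
```

```bash
python3 -m handwheel '[[[0,0,-1],[0,0,0],0.3],[[0,0,-2],[0,0,0],0.3],[[0,0,-3],[0,0,0],0.3],[[0,0,-3.4],[0,0,0],0.3],[[0,0,-3.4],[0,0,0],0.3]]' 40
python3 held.py
python3 - <<'E'
from h import *
shot("scene","s7",235,190,110,90,7)
E
```

```text
t: 18.32
eef_pos: [0.4935, -0.0765, -0.0025]
tool_rot: [-0.0, 1.0, -0.005, -0.002]
contact_force: [-3.7, 0.8, 7.2]
opening: 0.045
t 18.32 tcp mm [493.5 -76.5  -2.5] jaw deg 89.5 open mm 45.0 F [-3.7  0.8  7.2] q [-0.     1.    -0.005 -0.002]
top 10 mean [473.5 -57.7  28.7] bbox c [473.4 -57.7  28.6] ext [9.1 2.6 7.2]
scene 198 mean [498.5 -76.6  29. ] bbox c [495.5 -75.9  39. ] ext [50.7 44.7 32.2]
```

View pics/s7.png

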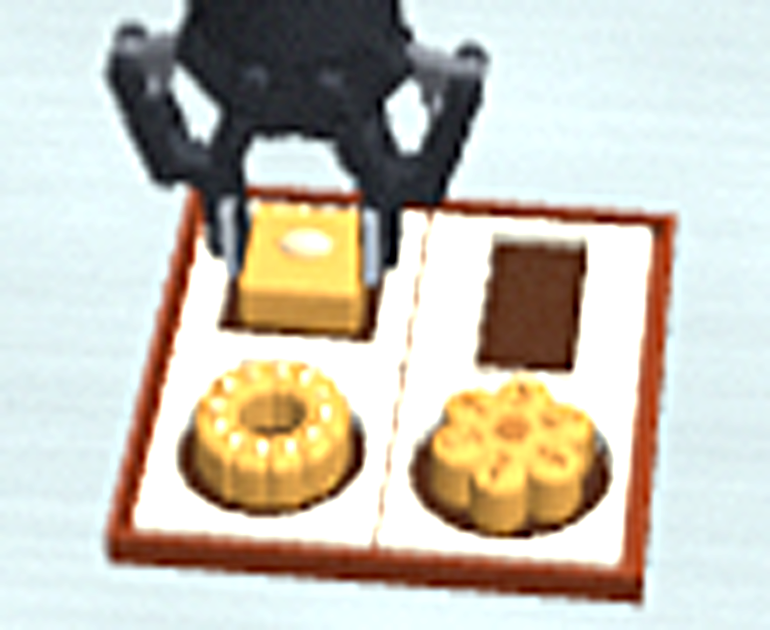

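```bash
python3 -m handwheel '[[[0.1,0,0],[0,0,0],0.62],[[0.1,0,0],[0,0,0],0.65],[[0.1,0,0],[0,0,0],0.65],[[0.1,0,1.5],[0,0,0],0.65],[[0,0,4],[0,0,0],0.65],[[0,0,6.8],[0,0,0],0.65],[[-1.5,5,6.8],[0,0,-0.12],0.6],[[-3.5,10,6.8],[0,0,-0.24],0.6],[[-5,15,6.8],[0,0,-0.36],0.6],[[-7,20,6.8],[0,0,-0.48],0.6],[[-9,25,6.8],[0,0,-0.6],0.6],[[-10.8,30.5,5.8],[0,0,-0.7],0.6],[[-12.6,36,5.8],[0,0,-0.75],0.6],[[-12.6,36,5.8],[0,0,-0.75],0.6],[[-12.6,36,5.8],[0,0,-0.75],0.6]]' 30
python3 - <<'E'
from h import *
st()
for n in("top","scene"):
    im,d=snapshot(n);W=xyz(n,d);g=gold(im)>0
    for nm,c in(("square",(.4945,-.077)),("finger",(.369,.283))):
        p=W[g&(np.hypot(W[...,0]-c[0],W[...,1]-c[1])<.042)&(W[...,2]>.015)&(W[...,2]<.045)]*1000
        if len(p)>20: z=np.median(p[:,2]);p=p[p[:,2]>z-5];print(n,nm,len(p),p.mean(0).round(1),"bbc",((p.max(0)+p.min(0))/2)[:2].round(1),"z10-90",np.percentile(p[:,2],[10,90]).round(1))
E
```

```text
t: 20.35
eef_pos: [0.3715, 0.2709, 0.0536]
tool_rot: [0.003, 0.93, -0.366, -0.004]
contact_force: [-0.8, 0.3, -0.9]
opening: 0.051
t 20.35 tcp mm [371.5 270.9  53.6] jaw deg 47.0 open mm 51.0 F [-0.8  0.3 -0.9] q [ 0.003  0.93  -0.366 -0.004]
top square 334 [490.4 -77.6  29.3] bbc [490.6 -77.5] z10-90 [26.6 31.8]
top finger 83 [380.8 268.9  24.3] bbc [380.3 270.3] z10-90 [21.3 27.1]
scene square 201 [497.4 -75.4  28.2] bbc [493.4 -76.5] z10-90 [25.4 31.1]
scene finger 131 [373.2 284.4  21.8] bbc [370.4 284.5] z10-90 [18.7 24.4]
```

```bash
python3 -m handwheel '[[[0,0,0],[0,0,0],0.6],[[0,0,0],[0,0,0],0.6]]' 30
```

```text
t: 20.7
eef_pos: [0.3723, 0.2683, 0.0529]
tool_rot: [0.003, 0.93, -0.367, -0.004]
contact_force: [-0.3, -1.3, 0.4]
opening: 0.0511
```

```bash
python3 -m handwheel '[[[-0.3,1.5,0.2],[0,0,0],0.6],[[-0.3,1.5,0.2],[0,0,0],0.6],[[-0.3,1.5,0.2],[0,0,0],0.6]]' 30; python3 -c "
from h import *
st();print(get_state()['joint_pos'].round(2))"
```

```text
t: 21.08
eef_pos: [0.3694, 0.2831, 0.0547]
tool_rot: [0.004, 0.93, -0.367, -0.004]
contact_force: [-0.1, 0.9, 0.1]
opening: 0.0513
t 21.07 tcp mm [369.4 283.1  54.7] jaw deg 46.9 open mm 51.3 F [-0.1  0.9  0.1] q [ 0.004  0.93  -0.367 -0.004]
[-1.25  0.3   0.57  2.17 -0.24  0.75 -2.85]
```

```bash
python3 -m handwheel '[[[0,0,-2],[0,0,0],0.6],[[0,0,-4],[0,0,0],0.6],[[0,0,-5.5],[0,0,0],0.55],[[0,0,-6.3],[0,0,0],0.55],[[0,0,-6.3],[0,0,0],0.55],[[0,0,-6.3],[0,0,0],0.05],[[0,0,-6.3],[0,0,0],0.05],[[0,0,-6.3],[0,0,0],0.05],[[0,0,-6.3],[0,0,0],0.05]]' 30
python3 held.py
python3 - <<'E'
from h import *
shot("scene","s8",358,158,90,80,8)
E
```

```text
t: 22.2
eef_pos: [0.3693, 0.2856, -0.0076]
tool_rot: [0.003, 0.931, -0.366, -0.003]
contact_force: [0.3, 0.1, 4.2]
opening: 0.0233
t 22.2 tcp mm [369.3 285.6  -7.6] jaw deg 47.1 open mm 23.3 F [0.3 0.1 4.2] q [ 0.003  0.931 -0.366 -0.003]
top 90 mean [380.8 269.1  32.4] bbox c [381.  265.   84.9] ext [ 26.3  34.8 129.1]
scene 88 mean [380.9 276.9  22. ] bbox c [374.6 277.5  34.9] ext [54.9 34.2 36.6]
```

View pics/s8.png

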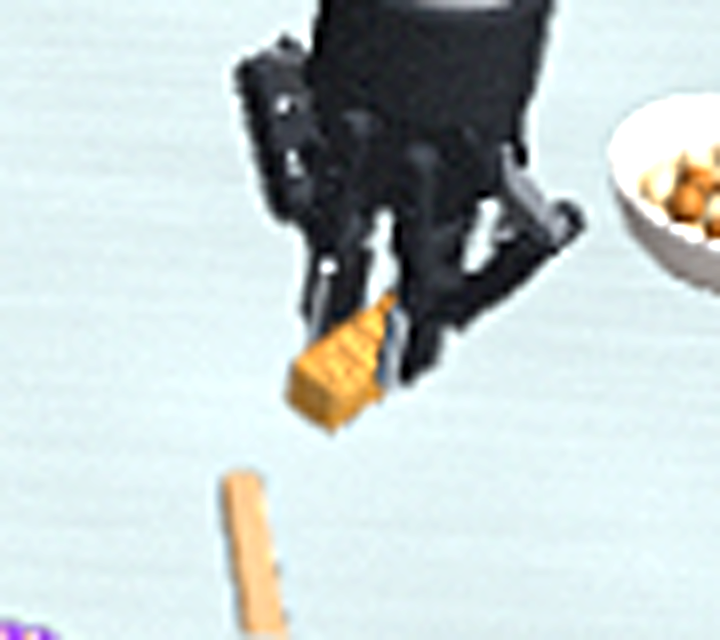

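```bash
python3 -m handwheel '[[[0,0,1],[0,0,0],0.05],[[0,0,2.5],[0,0,0],0.05],[[0,0,4],[0,0,0],0.05],[[1.5,-3,4],[0,0,0.1],0.05],[[3,-6,4],[0,0,0.2],0.05],[[4.5,-9,4],[0,0,0.3],0.05],[[6,-12,4],[0,0,0.4],0.05],[[7.5,-15,4],[0,0,0.5],0.05],[[9,-18.5,4],[0,0,0.6],0.05],[[10.5,-22,4],[0,0,0.7],0.05],[[12,-25,4],[0,0,0.74],0.05],[[12.7,-27.5,4],[0,0,0.74],0.05],[[12.7,-27.5,4],[0,0,0.74],0.05],[[12.7,-27.5,4],[0,0,0.74],0.05],[[12.7,-27.5,4],[0,0,0.74],0.05]]' 40
python3 held.py
python3 - <<'E'
from h import *
for n in("top","scene"):
    im,d=snapshot(n);W=xyz(n,d);g=gold(im)>0
    p=W[g&(np.hypot(W[...,0]-.4955,W[...,1]-.0088)<.05)&(W[...,2]>.05)&(W[...,2]<.075)]*1000
    if len(p)>20:print(n,len(p),p.mean(0).round(1),"bbc",((p.max(0)+p.min(0))/2)[:2].round(1),cv2.minAreaRect(p[:,:2].astype(np.float32)))
E
```

```text
t: 24.22
eef_pos: [0.4953, 0.0117, 0.0318]
tool_rot: [0.004, 1.0, -0.003, -0.002]
contact_force: [0.3, 0.2, -0.4]
opening: 0.0228
t 24.23 tcp mm [495.3  11.7  31.8] jaw deg 89.7 open mm 22.8 F [ 0.3  0.2 -0.4] q [ 0.004  1.    -0.003 -0.002]
scene 151 mean [500.8  11.4  67.5] bbox c [ 4.991e+02 -2.000e-01  2.466e+02] ext [ 59.5  47.8 378.5]
scene 168 [504.2  12.1  62. ] bbc [498.2  11.9] ((498.1788635253906, 11.917180061340332), (63.08372497558594, 22.36268424987793), 0.30424103140830994)
```

```bash
python3 -m handwheel '[[[0,-0.25,-1],[0,0,0],0.05],[[0,-0.25,-2],[0,0,0],0.05],[[0,-0.25,-3],[0,0,0],0.05],[[0,-0.25,-3.4],[0,0,0],0.05],[[0,-0.25,-3.4],[0,0,0],0.05]]' 40
python3 held.py
python3 - <<'E'
from h import *
shot("scene","s9",235,190,110,90,7)
E
```

```text
t: 25.05
eef_pos: [0.4955, 0.0072, -0.0024]
tool_rot: [0.005, 1.0, -0.005, -0.002]
contact_force: [-0.0, 0.3, -0.1]
opening: 0.0228
t 25.05 tcp mm [495.5   7.2  -2.4] jaw deg 89.5 open mm 22.8 F [-0.   0.3 -0.1] q [ 0.005  1.    -0.005 -0.002]
scene 151 mean [500.3   7.7  30.9] bbox c [5.051e+02 1.000e-01 2.148e+02] ext [ 96.4  38.3 384.5]
```

View pics/s9.png

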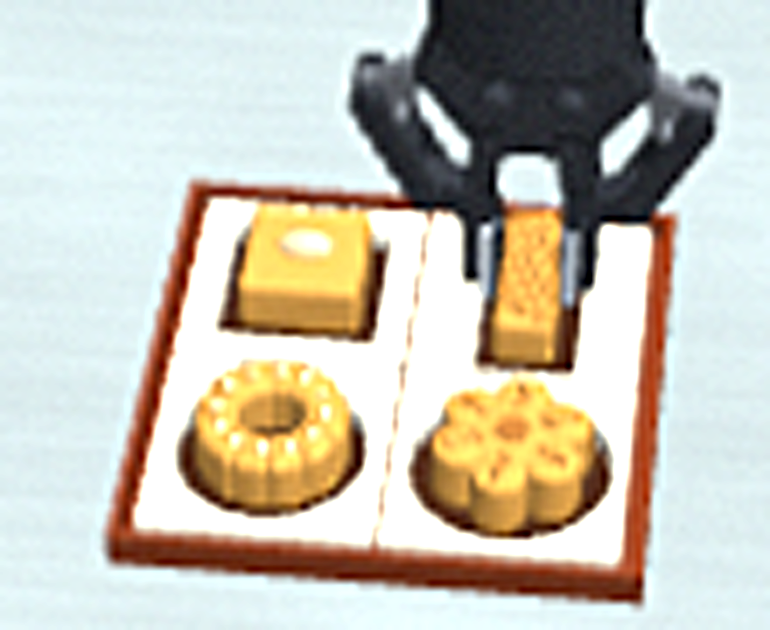

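The finger sits inside its hollow at crop (527,290), and the other three pieces look seated. I'll lower it another 1.5 mm, release and retreat.

```bash
python3 -m handwheel '[[[0,0,-0.15],[0,0,0],0.05],[[0,0,-0.15],[0,0,0],0.05],[[0,0,-0.15],[0,0,0],0.4],[[0,0,-0.15],[0,0,0],0.45],[[0,0,-0.15],[0,0,0],0.45],[[0,0,1.5],[0,0,0],0.45],[[0,0,4],[0,0,0],0.45],[[0,0,8],[0,0,0],0.45],[[0,0,14],[0,0,0],0.45],[[-3,6,18],[0,0,0],0.45],[[-5,12,18],[0,0,0],0.45],[[-5,18,18],[0,0,0],0.45],[[-5,24,18],[0,0,0],0.45],[[-5,24,18],[0,0,0],0.45],[[-5,24,18],[0,0,0],0.45]]' 30
python3 - <<'E'
from h import *
st()
for n in("top","scene"):
    im,d=snapshot(n);W=xyz(n,d);g=gold(im)>0
    for nm,c in(("flower",(.5815,.008)),("ring",(.580,-.078)),("square",(.4945,-.077)),("finger",(.4955,.0088)),("bflower",(.469,-.356)),("bring",(.354,-.284))):
        p=W[g&(np.hypot(W[...,0]-c[0],W[...,1]-c[1])<.042)&(W[...,2]>.015)&(W[...,2]<.045)]*1000
        if len(p)>20: z=np.median(p[:,2]);p=p[abs(p[:,2]-z)<5];A=np.c_[p[:,:2],np.ones(len(p))];f=np.linalg.lstsq(A,p[:,2],rcond=None)[0];print(n,nm,len(p),p.mean(0).round(1),"bbc",((p.max(0)+p.min(0))/2)[:2].round(1),"slope",f[:2].round(3))
    if n=="top": cv2.imwrite("pics/t9.png",cv2.convertScaleAbs(cv2.resize(im[130:235,220:330],None,fx=5,fy=5,interpolation=cv2.INTER_CUBIC),alpha=1.6))
E
```

```text
t: 27.08
eef_pos: [0.4456, 0.2476, 0.1783]
tool_rot: [0.005, 1.0, -0.004, -0.002]
contact_force: [0.3, 0.2, -0.1]
opening: 0.0385
t 27.07 tcp mm [445.6 247.6 178.3] jaw deg 89.6 open mm 38.5 F [ 0.3  0.2 -0.1] q [ 0.005  1.    -0.004 -0.002]
top flower 388 [579.1   6.6  29.3] bbc [580.    7.9] slope [ 0.008 -0.007]
top ring 346 [576.3 -78.5  28.7] bbc [578.  -78.4] slope [ 0.004 -0.005]
top square 332 [490.3 -77.7  29.2] bbc [490.7 -77.5] slope [0.008 0.011]
top finger 254 [492.9   6.5  28.9] bbc [493.1   6.8] slope [-0.007  0.002]
top bflower 303 [ 465.5 -356.1   23.8] bbc [ 464.1 -355.4] slope [ 0.013 -0.002]
top bring 238 [ 351.5 -285.1   24. ] bbc [ 347.2 -281.4] slope [ 0.037 -0.012]
scene flower 274 [586.2   8.5  28.4] bbc [584.9   8.2] slope [-0.026 -0.003]
scene ring 229 [584.1 -76.6  27.6] bbc [583.1 -76.9] slope [-0.01  -0.004]
scene square 195 [498.  -75.8  27.9] bbc [494.4 -76.4] slope [-0.019 -0.013]
scene finger 150 [499.2   8.2  28.4] bbc [497.   8.] slope [-0.008 -0.018]
scene bflower 169 [ 471.7 -356.8   21.8] bbc [ 467.  -357.1] slope [-0.047 -0.006]
scene bring 124 [ 358.2 -282.4   21.3] bbc [ 354.1 -280.1] slope [-0.016  0.007]
```

View pics/t9.png

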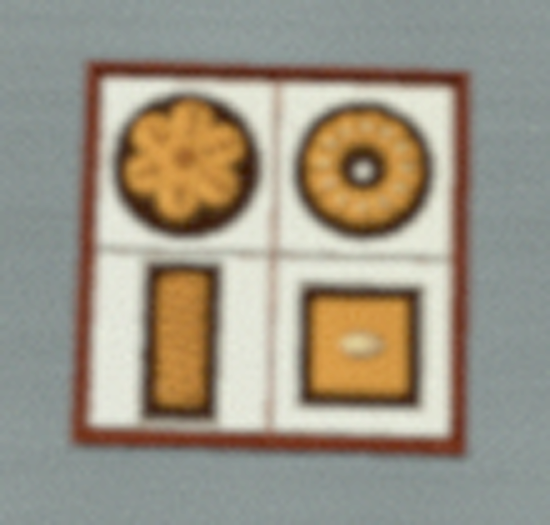

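All four pieces lie centred in their cups. The flower is at crop (185,158), the ring over its stud at (363,170), the finger at (182,340) and the square at (360,345). Their tops are about 29 mm up and level.

```bash
python3 -c "
from bench import *
print(finish_job())"
```

```text
the job is handed in; nothing more can be done
None
```

I put the flower, ring, square cake and finger biscuit into their cups one at a time and handed the job in at about 27 s; no verdict was reported.

**Last checks (both cameras):**
- **Position:** each piece's middle is within about 3 mm of its cup's middle.
- **Height and tilt:** the tops are about 28–29 mm above the worktop, so the pieces are on the cup floors. They are level within about 0.03 rad.
- **Ring:** its hole is over the stud.
- **Broken pieces:** the broken flower and broken ring measured within a few millimetres of their starting positions.
- **Robot:** the gripper was well clear of everything.

**Things that disagreed:**
- **Cameras:** they differ by about 4–7 mm along x for the biscuits, so I used the average of the two.
- **Fingertips:** in the images they stood about 20–30 mm above the reported tool point, not 19 mm ahead of it. I set grasp heights from the pictures instead.
- **Contact forces:** I saw about 4–7 N when gripping the ring, square and finger and when setting down the ring and square, far below the limits.
- **Last joint:** it reached its −2.85 rad limit while approaching the finger biscuit. The arm stopped about 15 mm short, and I corrected that with a small extra move.

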